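# Clip the filling knife onto the snap hook

### The arm

A 7-joint arm with a two-finger parallel gripper is mounted at the origin on the work surface. World frame = base frame: x ahead of the robot, y to its left, z up, the work surface at z = 0. Lengths are in m, angles in rad, forces in N, time in s.
With the tool pointing down it reaches from about 0.425 to 0.875 m from the base axis. Payload 4.7 kg.
Tool frame: the origin (TCP) lies at the very end of the fingers, on their centre line; the grasp point (between the pads) lies 19 mm behind it; z points along the fingers, y is the direction in which the jaws open and shut (so a half turn about z gives the same grasp; the last joint's range is limited). The gripper opens to 87 mm and grips with 3 to 60 N. Pads are 19 mm wide; open, the fingers measure 117 mm over their backs; the gripper's body (75 mm by 190 mm) begins 51 mm behind the grasp point.
Start: joints at [1.329, 0.321, -0.07, 1.45, 0.023, 1.371, -0.057], TCP at [0.164, -0.629, 0.223] pointing down, gripper open.
Joint ranges: [-2.86, 2.86], [-0.3, 2.09], [-1.38, 1.24], [0.06, 2.45], [-1.56, 4.7], [0.09, 2.05], [-2.69, 2.69]. Speed limits (rad/s): [2.57, 2.57, 3.14, 3.14, 3.14, 3.14, 3.14].

### API

Orientations are given as a rotation vector (axis times angle).
In Python, from bench import ctrl, get_image, camera_info gives the robot as it stands.
- The arm moves only by the tool carry_out, never from a script. Its argument "commands" is a list of rows, each an object of numbers: "tx", "ty", "tz": the shift along the tool's x, y, z in m; "rx", "ry", "rz": the turn, a rotation vector about the tool's x, y, z in rad; "jaw": the opening, from 0 (shut) to 1 (fully open). In form: [{"tx": .., "ty": .., "tz": .., "rx": .., "ry": .., "rz": .., "jaw": ..}, ...]. A call has 1 to 12 rows; each row is the pose to reach, as a shift and turn from the pose commanded when the call began, along the tool's axes at that moment; what a row does not reach only later rows make up. A row lasts 1/8 s, in which the tool goes at most 62.5 mm and 10.7 degrees, less where a joint would pass 70% of its speed; a pose out of reach is approached as far as the arm can. A call with a gripper value outside its range is refused whole. The fingers move at their own pace and stop on an object; "grip_force" is the grip in N (left out, the last holds). Time passes only in rows, so rows that repeat a pose let the fingers close. It gives the time, the measured TCP pose, the force and the opening at its end, in the units of the state.
- ctrl.get_state(): the state, without advancing time (a new reading comes with each control period).
- get_image(name): name is "scene" or "top" or "wrist"; returns the picture (384x512x3 uint8, red, green, blue); there is no depth.
- camera_info(name): a dict with "intrinsics" (3x3 intrinsics, pixels), "R" (3x3) and "t" (3): a world point X has camera coordinates R X + t. Camera axes: x right, y down, z forward; pixel columns grow to the right and rows downward; lengths in m; the calibration is good to about 2 mm. A picture is of the moment at which its call begins: read the wrist's pose just before it. camera_info takes no time and is no camera call; for the wrist camera it gives the pose at the moment of the call.
- ctrl.close_job(): hands the job in, once; it reports no verdict.
The state is a dict: "time": time; "joint_positions": joint angles; "qd": joint speeds; "joint_torque": joint torques, N m; "position": TCP position; "tool_rot": TCP orientation; "ft_force": force on the tool from outside, world axes, zero at the start; "torque": the same for the moment, N m; "grip_width": opening from 0.0 (shut) to 1.0 (fully open).
Only numpy, scipy, OpenCV 4.12 (cv2) and the standard library are available. Lean on these libraries where they do the work, as an engineer would, in place of code of your own. Each camera call takes 0.05 s, during which the arm holds its last target.

### The job

Hang the filling knife up on the snap hook of the stand: pick it off the bench, lower its steel eye over the upturned tip of the hook and push with it gently against the sprung gate until the eye passes inside and the gate snaps shut above it, then let go so that the knife hangs there. The height at which the hook is clamped varies, so feel for it, and do not lean on it: its clamp is weak. Open the gate only with the eye, keep the fingers off the stand, and leave the other things on the bench alone.

Things in the scene. Friction and masses are not known exactly. Their poses are not given: they have to be found in the camera images.
- knife: loose filling knife, 70-130 g, flat on the bench: dark wooden handle 80 x 26 x 18 mm high, thin flat steel blade (50 mm wide) at one end, closed steel eye of 5 mm wire at the other. Origin: middle of the handle's underside; x along the handle to the eye, z up. Handle x -40 to +40 mm, blade to x -92; all lies symmetric about height z 9. Grip across the 26 mm width at the middle.
- eye (a point): centre of the eye's outer cross bar (5 mm thick, along the knife's y), on the knife at x +70, y 0, z 9 mm. The eye's opening lies between this bar and the handle's end: 27 mm long in x, 20 mm wide in y.
- stand: fixed steel stand: foot plate 130 x 100 x 10 mm (x -50 to +80), slotted post (x +34 to +46, 42 mm wide, 333 high). Origin on the bench under the hook's mouth, z up. The hook, a J of 8 mm steel in the plane y = 0, stands out to -x, its tip turned up. It is clamped in the slot at an unknown height: up to 28 mm above or below the nominal heights given here, all of it together.
- mouth (a point): stand's x -4, y 0, z 260 mm: where the eye's bar should go down, at nominal gate level (real level up to 28 mm higher or lower). The mouth is x -14 to +14 mm. Knife level, its x along the stand's x, handle on the -x side. The bar's centre meets the gate 5 mm above real gate level, and passes the gate's end about 25 mm below it.
- seat (a point): stand's x -4, y 0, z 229 mm: nominal place of the eye bar's centre when it rests on the hook's rigid floor, 31 mm below gate level (really up to 28 mm higher or lower). More than 12 N of push on the hook with the knife overloads its clamp.
- tip (a point): stand's x -18, y 0, z 268 mm: nominal place of the hook tip's rounded top (really up to 28 mm higher or lower); the upright tip, 8 mm thick, spans x -22 to -14 mm and must come up through the eye.
- gate (a joint): angle of the hook's sprung gate, a 5 mm steel bar hinged at the stand's x +14 mm, lying level across the mouth with its free end at the tip: 0 shut, grows as its free end is pushed down and inward (1.3 rad at most); it cannot open upward and springs back by itself. Pushing the eye past it takes about 2 to 5 N and opens it to about 1 rad.
- tape: bystander: roll of masking tape lying flat, 96 mm across, 24 mm high; origin under its centre
- glue: bystander: white glue bottle, 56 mm across, 150 mm high, upright; origin under its centre
- driver: bystander: screwdriver lying on the bench, origin under its middle, x towards its tip
- offcut: bystander: wooden offcut 160 x 45 x 25 mm lying flat; origin under its centre
Things that resemble listed ones, but are neither listed nor needed, are in the scene too. Leave any green or purple look-alike of the knife alone.

How it is judged:
By the outcome, as a careful person would: the job done as asked, in the order asked, and still so for the second after the job is handed in, with the robot touching nothing.
It also fails if it takes over 51 s, if anything falls off the work surface, if the arm or the gripper's body presses on something with over 40 N, if the wrist force passes 120 N, or if a joint passes its speed limit or range.

## Working session

There is one attempt and no reset: what is moved stays moved. The work goes in short steps, Python scripts to look and compute and a tool call to move; the robot and the scene stay as the last step left them, time stands still between calls to the robot, and variables do not carry over. Pictures are saved under pics/ and viewed, and the job is handed in when it is done.

Besides the shell and the picture viewer there is one more tool, called after ">>>" as a command line: name --argument value ..., lists and objects as JSON in quotes. carry_out: Moves the arm, as the interface text tells. Its arguments: {"type":"object","properties":{"commands":{"type":"array"},"grip_force":{"type":"number"}},"required":["commands"]}

```bash
ls; mkdir -p pics; python3 - <<'E'
from bench import ctrl,get_image,camera_info
import cv2,numpy as np
for n in ["scene","top","wrist"]:
    c=camera_info(n); im=get_image(n); cv2.imwrite(f"pics/{n}0.png",im[:,:,::-1]); 
    print(n,np.round(c["intrinsics"],1).tolist(),np.round(c["R"],3).tolist(),np.round(c["t"],3).tolist())
print(ctrl.get_state())
E
```

```text
pics
scene [[377.9, 0.0, 260.2], [0.0, 377.9, 192.7], [0.0, 0.0, 1.0]] [[0.837, 0.547, -0.023], [0.326, -0.531, -0.782], [-0.44, 0.646, -0.623]] [-0.457, -0.021, 1.23]
top [[432.2, 0.0, 257.6], [0.0, 432.2, 192.9], [0.0, 0.0, 1.0]] [[0.023, -1.0, -0.017], [-0.993, -0.021, -0.117], [0.116, 0.019, -0.993]] [0.039, 0.546, 1.222]
wrist [[310.6, 0.0, 259.7], [0.0, 310.6, 189.5], [0.0, 0.0, 1.0]] [[0.253, -0.968, -0.002], [-0.923, -0.242, 0.298], [-0.289, -0.073, -0.955]] [-0.648, -0.036, 0.393]
{'time': 0.15, 'joint_positions': array([ 1.32910351,  0.32165169, -0.07010865,  1.45142138,  0.02257951,
        1.37080894, -0.05687881]), 'qd': array([-0.00056601, -0.00252195, -0.00111817, -0.0033003 , -0.00160454,
       -0.00300344, -0.00206707]), 'joint_torque': array([ 1.53771045e-03, -4.91793466e+01, -4.03855937e-01, -3.12875819e+01,
       -6.41289353e-02,  4.04484663e-02,  1.10149422e-04]), 'position': array([ 0.16432402, -0.62843566,  0.22170026]), 'tool_rot': array([-3.11445123e+00, -4.00615800e-01,  3.95234454e-04]), 'ft_force': array([-0.60856681,  0.37085151, -0.29435602]), 'torque': array([-0.00727279,  0.00540084,  0.01124877]), 'grip_width': 1.0006415909152262}
```

View pics/scene0.png

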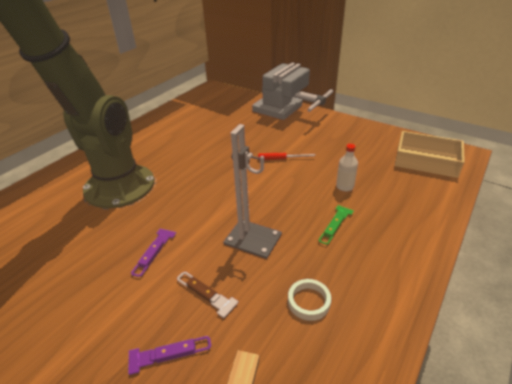

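View pics/top0.png

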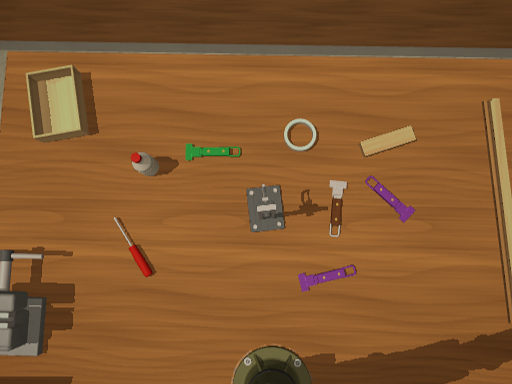

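View pics/wrist0.png

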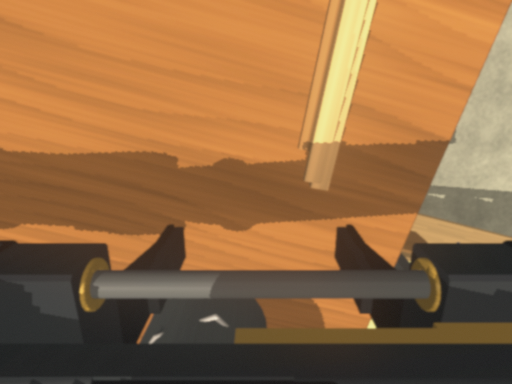

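```bash
python3 - <<'E'
import cv2,numpy as np
t=cv2.imread("pics/top0.png"); s=cv2.imread("pics/scene0.png")
a=cv2.resize(t[172:247,305:365],None,fx=8,fy=8,interpolation=cv2.INTER_CUBIC)
b=cv2.resize(t[175:240,240:292],None,fx=8,fy=8,interpolation=cv2.INTER_CUBIC)
cv2.imwrite("pics/knife_crop.png",a);cv2.imwrite("pics/stand_crop.png",b)
c=cv2.resize(s[115:265,210:295],None,fx=4,fy=4,interpolation=cv2.INTER_CUBIC);cv2.imwrite("pics/stand_scene.png",c)
E
```

```text
(no output)
```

View pics/knife_crop.png

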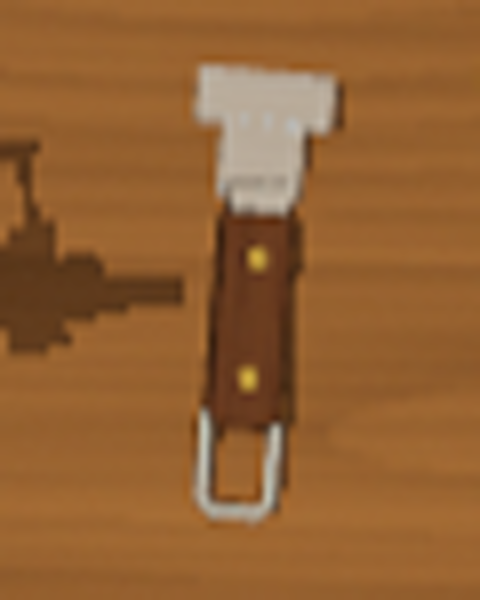

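View pics/stand_crop.png

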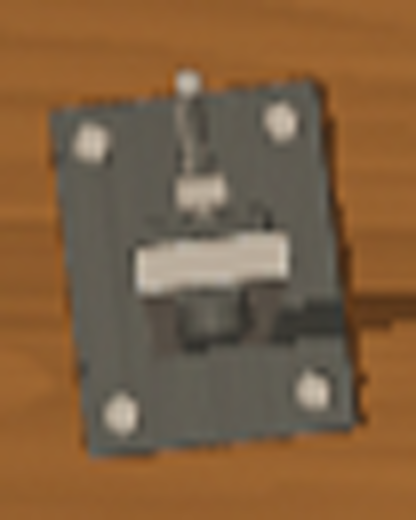

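View pics/stand_scene.png

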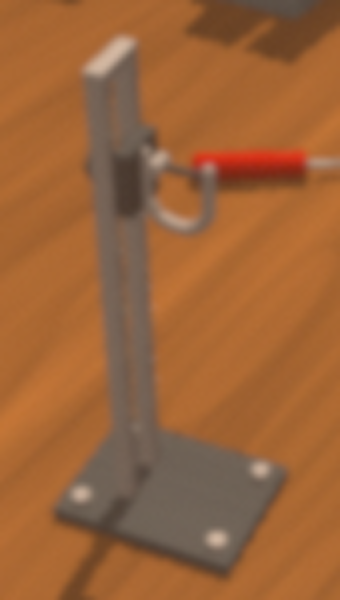

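```bash
cat >h.py <<'E'
import numpy as np,cv2
from bench import ctrl,get_image,camera_info
from scipy.spatial.transform import Rotation as Rn
from scipy.optimize import least_squares
def ray(n,uv,z,c=None):
    c=c or camera_info(n);R=np.array(c["R"]);t=np.array(c["t"]);K=np.array(c["intrinsics"])
    d=R.T@np.linalg.solve(K,[uv[0],uv[1],1]);o=-R.T@t
    return o+d*(z-o[2])/d[2]
def proj(n,X,c=None):
    c=c or camera_info(n);p=np.array(c["intrinsics"])@(np.array(c["R"])@X+np.array(c["t"]));return p[:2]/p[2]
E
python3 - <<'E'
from h import *
T=lambda x,y,o:(x/8+o[0],y/8+o[1])
pl=[(-.05,-.05),(-.05,.05),(.08,.05),(.08,-.05)]
px=[T(*p,(240,175)) for p in [(50,110),(317,80),(354,428),(90,457)]]
W=np.array([ray("top",p,.01) for p in px]);print(W.round(4))
bx=[T(*p,(240,175)) for p in [(92,143),(282,121),(314,392),(121,414)]]
def fit(pl,W):
    f=lambda q:np.concatenate([(np.array([q[0]+np.cos(q[2])*a-np.sin(q[2])*b,q[1]+np.sin(q[2])*a+np.cos(q[2])*b])-w[:2]) for (a,b),w in zip(pl,W)])
    r=least_squares(f,[.5,0,3.1]);return r.x,np.abs(r.fun).max()
print("plate",fit(pl,W))
# post top
pp=[(.034,-.021),(.034,.021),(.046,.021),(.046,-.021)]
W2=[ray("top",T(*p,(240,175)),.333) for p in [(134,249),(289,234),(291,276),(138,293)]]
print("post",fit(pp,W2))
q=fit(pl+pp,list(W)+W2);print("both",q)
x,y,th=q[0]
# scene plate check
for a,b,z in [(-.05,-.05,.01),(-.05,.05,.01),(.08,.05,.01),(.08,-.05,.01)]:
    print(proj("scene",[x+np.cos(th)*a-np.sin(th)*b,y+np.sin(th)*a+np.cos(th)*b,z]).round(1))
# knife
k=lambda u,v:T(u,v,(305,172))
print("eyebar",ray("top",k(238,512),.0115),"rivets",ray("top",k(258,259),.018),ray("top",k(248,379),.018))
print("blade",ray("top",k(204,66),.01),ray("top",k(338,77),.01))
print("hend",ray("top",k(218,212),.018),ray("top",k(294,213),.018),ray("top",k(209,422),.018),ray("top",k(284,428),.018))
# tip
for dz in np.arange(-.028,.029,.007):
    X=[x-.018*np.cos(th),y-.018*np.sin(th),.268+dz]; print(dz.round(3),proj("top",X).round(1),proj("scene",X).round(1))
E
```

```text
[[ 0.559   0.0855  0.01  ]
 [ 0.5723 -0.013   0.01  ]
 [ 0.4443 -0.0287  0.01  ]
 [ 0.4315  0.0675  0.01  ]]
plate (array([0.51661967, 0.02976984, 3.27344043]), np.float64(0.0015818264943520954))
post (array([0.51653748, 0.0296847 , 3.26469819]), np.float64(0.0005568887921283648))
both (array([0.51656006, 0.02987262, 3.27241081]), np.float64(0.0015424499111038187))
[281.3 232.1]
[265.8 257.3]
[221.7 242. ]
[239.4 218.9]
eyebar [ 0.42579091 -0.17568895  0.0115    ] rivets [ 0.51765694 -0.18169121  0.018     ] [ 0.47382058 -0.17815     0.018     ]
blade [ 0.58957345 -0.16299781  0.01      ] [ 0.58649743 -0.21232874  0.01      ]
hend [ 0.53457766 -0.1670939   0.018     ] [ 0.5348065  -0.19476482  0.018     ] [ 0.45790869 -0.16408065  0.018     ] [ 0.4563485  -0.19119886  0.018     ]
-0.028 [263.9 187.3] [261.1 170.1]
-0.021 [263.9 186.9] [261.  167.6]
-0.014 [263.9 186.5] [260.9 165.1]
-0.007 [263.9 186.1] [260.9 162.5]
-0.0 [263.9 185.7] [260.8 159.9]
0.007 [263.9 185.3] [260.7 157.3]
0.014 [263.8 184.9] [260.7 154.6]
0.021 [263.8 184.5] [260.6 152. ]
0.028 [263.8 184.1] [260.5 149.3]
```

```bash
cat >>h.py <<'E'
def down(ydir): # tool pointing down, tool y at heading ydir
    y=np.array([np.cos(ydir),np.sin(ydir),0]);z=np.array([0,0,-1.]);return np.column_stack([np.cross(y,z),y,z])
def rel(P,R,P0=None,R0=None):
    s=ctrl.get_state()
    if P0 is None:P0=s["position"]
    if R0 is None:R0=Rn.from_rotvec(s["tool_rot"]).as_matrix()
    sh=R0.T@(np.array(P)-P0); rv=Rn.from_matrix(R0.T@R).as_rotvec()
    print("t",sh.round(4),"r",rv.round(4));return sh,rv
E
python3 - <<'E'
from h import *
s=ctrl.get_state();print(Rn.from_rotvec(s["tool_rot"]).as_matrix().round(3))
ky=3.073
for a in (ky+np.pi/2,ky-np.pi/2):
    for z in (.12,.002): rel([.4957,-.1798,z],down(a))
E
```

```text
[[ 0.967  0.253 -0.   ]
 [ 0.253 -0.967  0.001]
 [-0.    -0.002 -1.   ]]
t [ 0.4341 -0.35    0.1022] r [-1.500e-03  3.000e-04  3.245e-01]
t [ 0.4341 -0.3498  0.2202] r [-1.500e-03  3.000e-04  3.245e-01]
t [ 0.4341 -0.35    0.1022] r [-4.0000e-04 -2.1000e-03 -2.8171e+00]
t [ 0.4341 -0.3498  0.2202] r [-4.0000e-04 -2.1000e-03 -2.8171e+00]
```

>>> carry_out --commands '[{"tx": 0.434,"ty": -0.35,"tz": 0.1,"rz": 0.3245,"jaw": 0.6},{"tx": 0.434,"ty": -0.35,"tz": 0.1,"rz": 0.3245,"jaw": 0.6},{"tx": 0.434,"ty": -0.35,"tz": 0.1,"rz": 0.3245,"jaw": 0.6},{"tx": 0.434,"ty": -0.35,"tz": 0.1,"rz": 0.3245,"jaw": 0.6},{"tx": 0.434,"ty": -0.35,"tz": 0.1,"rz": 0.3245,"jaw": 0.6},{"tx": 0.434,"ty": -0.35,"tz": 0.1,"rz": 0.3245,"jaw": 0.6},{"tx": 0.434,"ty": -0.35,"tz": 0.1,"rz": 0.3245,"jaw": 0.6},{"tx": 0.434,"ty": -0.35,"tz": 0.1,"rz": 0.3245,"jaw": 0.6},{"tx": 0.434,"ty": -0.35,"tz": 0.1,"rz": 0.3245,"jaw": 0.6},{"tx": 0.434,"ty": -0.35,"tz": 0.1,"rz": 0.3245,"jaw": 0.6},{"tx": 0.434,"ty": -0.35,"tz": 0.1,"rz": 0.3245,"jaw": 0.6}]'

```text
invalid input
```

```bash
python3 - <<'E'
from h import *
s=ctrl.get_state();print(s["time"],s["position"],s["grip_width"],s["ft_force"],s["joint_positions"].round(2))
rel([.4957,-.1798,.002],down(3.073+np.pi/2))
c=camera_info("wrist");np.savez("w1.npz",**{k:np.array(v) for k,v in c.items() if k in("intrinsics","R","t")})
im=get_image("wrist");cv2.imwrite("pics/w1.png",im[:,:,::-1])
E
```

```text
0.15 [ 0.16432402 -0.62843566  0.22170026] 1.0006415909152262 [-0.60856681  0.37085151 -0.29435602] [ 1.33  0.32 -0.07  1.45  0.02  1.37 -0.06]
t [ 0.4341 -0.3498  0.2202] r [-1.500e-03  3.000e-04  3.245e-01]
```

View pics/w1.png

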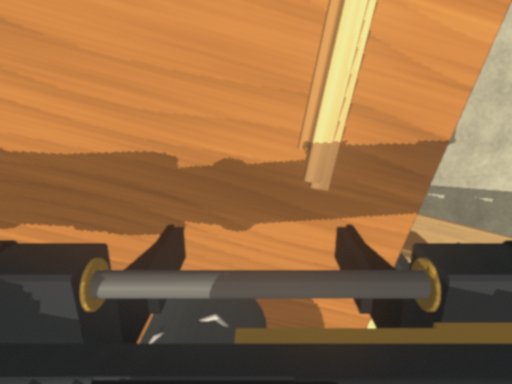

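>>> carry_out --commands '[{"tx": 0.434,"ty": -0.35,"tz": 0.1,"rx": 0,"ry": 0,"rz": 0.3245,"jaw": 0.6},{"tx": 0.434,"ty": -0.35,"tz": 0.1,"rx": 0,"ry": 0,"rz": 0.3245,"jaw": 0.6},{"tx": 0.434,"ty": -0.35,"tz": 0.1,"rx": 0,"ry": 0,"rz": 0.3245,"jaw": 0.6},{"tx": 0.434,"ty": -0.35,"tz": 0.1,"rx": 0,"ry": 0,"rz": 0.3245,"jaw": 0.6},{"tx": 0.434,"ty": -0.35,"tz": 0.1,"rx": 0,"ry": 0,"rz": 0.3245,"jaw": 0.6},{"tx": 0.434,"ty": -0.35,"tz": 0.1,"rx": 0,"ry": 0,"rz": 0.3245,"jaw": 0.6},{"tx": 0.434,"ty": -0.35,"tz": 0.1,"rx": 0,"ry": 0,"rz": 0.3245,"jaw": 0.6},{"tx": 0.434,"ty": -0.35,"tz": 0.1,"rx": 0,"ry": 0,"rz": 0.3245,"jaw": 0.6},{"tx": 0.434,"ty": -0.35,"tz": 0.1,"rx": 0,"ry": 0,"rz": 0.3245,"jaw": 0.6},{"tx": 0.434,"ty": -0.35,"tz": 0.1,"rx": 0,"ry": 0,"rz": 0.3245,"jaw": 0.6},{"tx": 0.434,"ty": -0.35,"tz": 0.1,"rx": 0,"ry": 0,"rz": 0.3245,"jaw": 0.6}]'

```text
time: 1.58
position: [0.4955, -0.1806, 0.1223]
tool_rot: [3.139, -0.107, -0.001]
ft_force: [0.4, -0.6, 0.0]
grip_width: 0.601
```

```bash
python3 - <<'E'
from h import *
s=ctrl.get_state();print(s["time"],s["position"],s["grip_width"],s["ft_force"],s["joint_positions"].round(2))
rel([.4957,-.1798,.002],down(3.073+np.pi/2))
c=camera_info("wrist");np.savez("w1.npz",**{k:np.array(v) for k,v in c.items() if k in("intrinsics","R","t")})
im=get_image("wrist");cv2.imwrite("pics/w1b.png",im[:,:,::-1])
for X in ([.4957,-.1798,.018],[.4259,-.1750,.0115]): print(proj("wrist",np.array(X)))
E
```

```text
1.575 [ 0.49551381 -0.18055718  0.12230731] 0.6007961892871906 [ 0.39152223 -0.63711592  0.01489956] [ 0.71  0.16 -0.45  1.87  0.08  1.13 -1.4 ]
t [ 0.0002 -0.0008  0.1203] r [0.0004 0.0008 0.0008]
[258.20774688 187.33065931]
[258.45263852 253.2370648 ]
```

View pics/w1b.png

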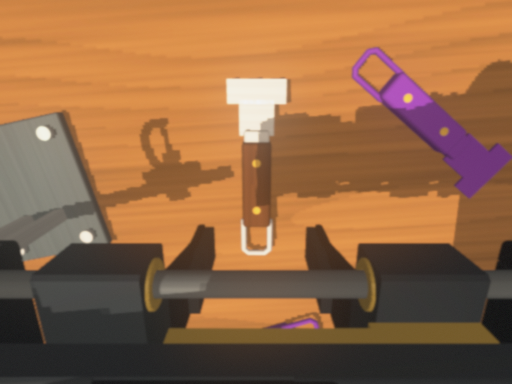

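>>> carry_out --commands '[{"tx": 0,"ty": -0.002,"tz": 0.06,"rx": 0,"ry": 0,"rz": 0,"jaw": 0.6},{"tx": 0,"ty": -0.002,"tz": 0.1,"rx": 0,"ry": 0,"rz": 0,"jaw": 0.6},{"tx": 0,"ty": -0.002,"tz": 0.1195,"rx": 0,"ry": 0,"rz": 0,"jaw": 0.6},{"tx": 0,"ty": -0.002,"tz": 0.1195,"rx": 0,"ry": 0,"rz": 0,"jaw": 0.6},{"tx": 0,"ty": -0.002,"tz": 0.1195,"rx": 0,"ry": 0,"rz": 0,"jaw": 0.6},{"tx": 0,"ty": -0.002,"tz": 0.1195,"rx": 0,"ry": 0,"rz": 0,"jaw": 0.2},{"tx": 0,"ty": -0.002,"tz": 0.1195,"rx": 0,"ry": 0,"rz": 0,"jaw": 0.2},{"tx": 0,"ty": -0.002,"tz": 0.1195,"rx": 0,"ry": 0,"rz": 0,"jaw": 0.2},{"tx": 0,"ty": -0.002,"tz": 0.1195,"rx": 0,"ry": 0,"rz": 0,"jaw": 0.2}]' --grip_force 60

```text
time: 2.75
position: [0.4959, -0.1784, 0.0032]
tool_rot: [3.14, -0.108, 0.0]
ft_force: [0.3, -0.6, 0.7]
grip_width: 0.294
```

```bash
python3 - <<'E'
from h import *
th=3.2724
rel([.5166+.074*.9915+.0,.0299+.074*.1305,.345],down(th+np.pi/2))
E
```

```text
t [ 0.0789 -0.2239 -0.3418] r [ 2.000e-04 -1.000e-04 -1.993e-01]
```

>>> carry_out --commands '[{"tx": 0,"ty": 0,"tz": -0.02,"rx": 0,"ry": 0,"rz": 0,"jaw": 0.2},{"tx": 0,"ty": 0,"tz": -0.07,"rx": 0,"ry": 0,"rz": 0,"jaw": 0.2},{"tx": 0,"ty": 0,"tz": -0.13,"rx": 0,"ry": 0,"rz": 0,"jaw": 0.2},{"tx": 0,"ty": 0,"tz": -0.19,"rx": 0,"ry": 0,"rz": 0,"jaw": 0.2},{"tx": 0,"ty": 0,"tz": -0.25,"rx": 0,"ry": 0,"rz": 0,"jaw": 0.2},{"tx": 0,"ty": 0,"tz": -0.31,"rx": 0,"ry": 0,"rz": 0,"jaw": 0.2},{"tx": 0.02,"ty": -0.03,"tz": -0.342,"rx": 0,"ry": 0,"rz": -0.05,"jaw": 0.2},{"tx": 0.04,"ty": -0.08,"tz": -0.342,"rx": 0,"ry": 0,"rz": -0.1,"jaw": 0.2},{"tx": 0.07,"ty": -0.13,"tz": -0.342,"rx": 0,"ry": 0,"rz": -0.2,"jaw": 0.2},{"tx": 0.079,"ty": -0.18,"tz": -0.342,"rx": 0,"ry": 0,"rz": -0.2,"jaw": 0.2},{"tx": 0.079,"ty": -0.224,"tz": -0.342,"rx": 0,"ry": 0,"rz": -0.2,"jaw": 0.2},{"tx": 0.079,"ty": -0.224,"tz": -0.342,"rx": 0,"ry": 0,"rz": -0.2,"jaw": 0.2}]'

```text
time: 4.25
position: [0.5894, 0.0455, 0.3448]
tool_rot: [-3.131, -0.22, 0.001]
ft_force: [-1.1, -0.7, -1.2]
grip_width: 0.291
```

```bash
python3 - <<'E'
from h import *
s=ctrl.get_state();print(s["time"],s["position"],s["grip_width"],s["ft_force"],s["qd"].round(3),s["joint_positions"].round(2))
th=3.2724
rel([.5166+.074*.9915+.0,.0299+.074*.1305,.345],down(th+np.pi/2))
for n in ["scene","top","wrist"]:
    im=get_image(n)[:,:,::-1];cv2.imwrite(f"pics/{n}2.png",im)
s=cv2.imread("pics/scene2.png")
cv2.imwrite("pics/scene2c.png",cv2.resize(s[100:220,210:330],None,fx=5,fy=5,interpolation=cv2.INTER_CUBIC))
E
```

```text
4.25 [0.5893729  0.04551488 0.34475823] 0.2910825452426557 [-1.10777239 -0.71860212 -1.22700774] [ 0.047 -0.007  0.067  0.001  0.045  0.007  0.022] [ 0.42  0.22 -0.65  1.38  0.13  1.59 -1.65]
t [-0.0002  0.006  -0.0003] r [-0.0027  0.0005  0.0095]
```

View pics/scene2c.png

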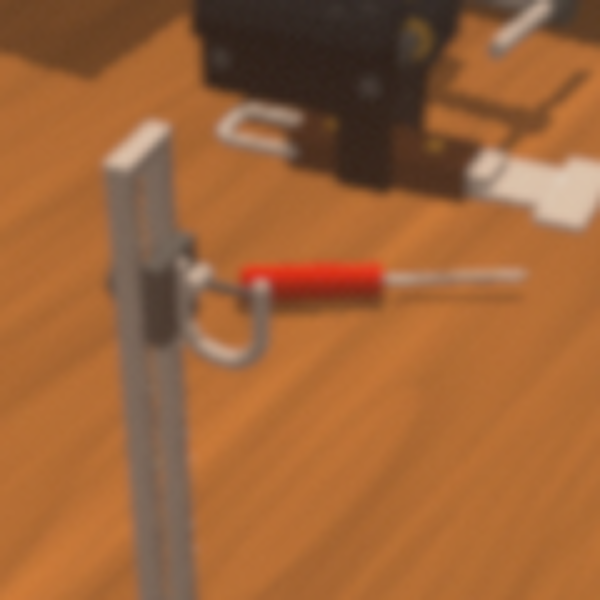

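View pics/top2.png

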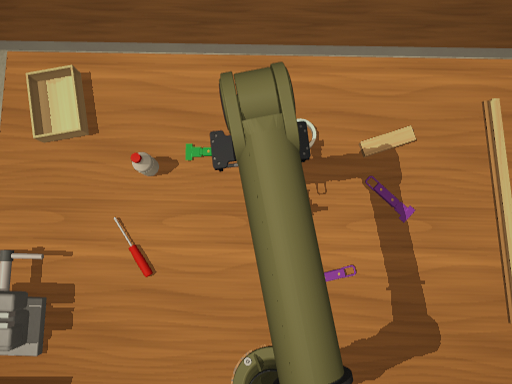

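View pics/wrist2.png

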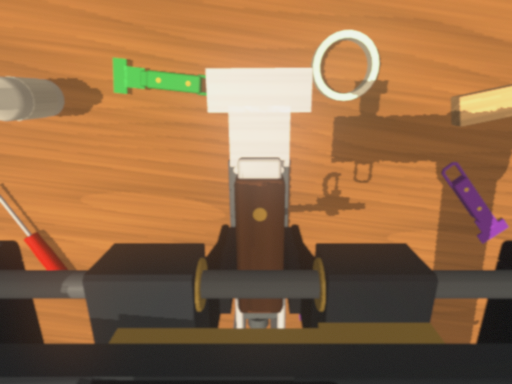

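```bash
python3 - <<'E'
from h import *
s=ctrl.get_state();print(s["time"],s["position"],s["qd"].round(3))
x,y,th=.5166,.0299,3.2724
S=lambda a,b,z:np.array([x+np.cos(th)*a-np.sin(th)*b,y+np.sin(th)*a+np.cos(th)*b,z])
for a,b in [(.034,-.021),(.034,.021),(.046,.021),(.046,-.021)]:
    print(((proj("scene",S(a,b,.333))-[210,100])*5).round(0))
R0=Rn.from_rotvec(s["tool_rot"]).as_matrix(); P=s["position"]
# eye bar centre: tool frame, TCP 2.5mm? above underside
E_=P+R0@np.array([-.070,0,-.0065]); print("eye",E_,((proj("scene",E_)-[210,100])*5).round(0), "wrist",proj("wrist",E_).round(1))
for d in (0,.007,.014): print("tip wrist",proj("wrist",S(-.018,0,.268+d)).round(1), "top",proj("scene",S(-.018,0,.268+d)).round(1))
rel(S(-.074,0,.345),down(th+np.pi/2))
w=cv2.imread("pics/wrist2.png");cv2.imwrite("pics/wrist2c.png",cv2.resize(w[290:340,220:300],None,fx=8,fy=8,interpolation=cv2.INTER_CUBIC))
E
```

```text
4.4 [0.59004515 0.03828649 0.34463373] [ 0.017 -0.001  0.014 -0.001 -0.002  0.001 -0.001]
[166. 127.]
[120. 171.]
[ 96. 165.]
[142. 122.]
eye [0.52063994 0.02922187 0.35119114] [219. 129.] wrist [260.8 346.9]
tip wrist [259.1 258.9] top [260.8 159.9]
tip wrist [259.  263.2] top [260.7 157.3]
tip wrist [259.  267.6] top [260.7 154.6]
t [ 0.0001 -0.0013 -0.0004] r [ 0.0011  0.0008 -0.0008]
```

View pics/wrist2c.png

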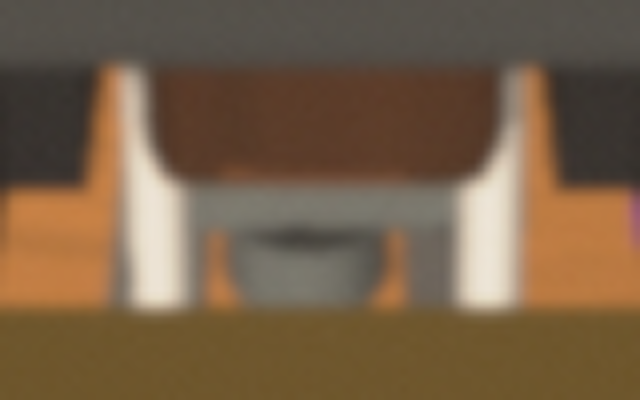

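>>> carry_out --commands '[{"tx": 0,"ty": -0.001,"tz": 0.02,"rx": 0,"ry": 0,"rz": 0,"jaw": 0.2},{"tx": 0,"ty": -0.001,"tz": 0.04,"rx": 0,"ry": 0,"rz": 0,"jaw": 0.2},{"tx": 0,"ty": -0.001,"tz": 0.056,"rx": 0,"ry": 0,"rz": 0,"jaw": 0.2},{"tx": 0,"ty": -0.001,"tz": 0.056,"rx": 0,"ry": 0,"rz": 0,"jaw": 0.2},{"tx": 0,"ty": -0.001,"tz": 0.056,"rx": 0,"ry": 0,"rz": 0,"jaw": 0.2},{"tx": 0,"ty": -0.001,"tz": 0.056,"rx": 0,"ry": 0,"rz": 0,"jaw": 0.2}]'

```text
time: 5.15
position: [0.5904, 0.0406, 0.29]
tool_rot: [3.135, 0.206, 0.003]
ft_force: [0.2, -0.7, -1.4]
grip_width: 0.29
```

```bash
python3 - <<'E'
from h import *
s=ctrl.get_state();print(s["time"],s["position"],s["grip_width"],s["ft_force"],s["torque"],s["qd"].round(3))
rel([.590,.03955,.290],down(3.2724+np.pi/2))
im=get_image("scene")[:,:,::-1];cv2.imwrite(f"pics/scene3.png",im)
cv2.imwrite("pics/scene3c.png",cv2.resize(im[110:190,220:300],None,fx=7,fy=7,interpolation=cv2.INTER_CUBIC))
E
```

```text
5.15 [0.59043838 0.04063699 0.29003275] 0.2902128585949225 [ 0.20338213 -0.70503815 -1.37625667] [ 0.04531594 -0.02584982 -0.01045589] [-0.003  0.002 -0.     0.002  0.001 -0.001  0.001]
t [-0.0006  0.001   0.    ] r [ 0.0002 -0.0016  0.0004]
```

View pics/scene3c.png

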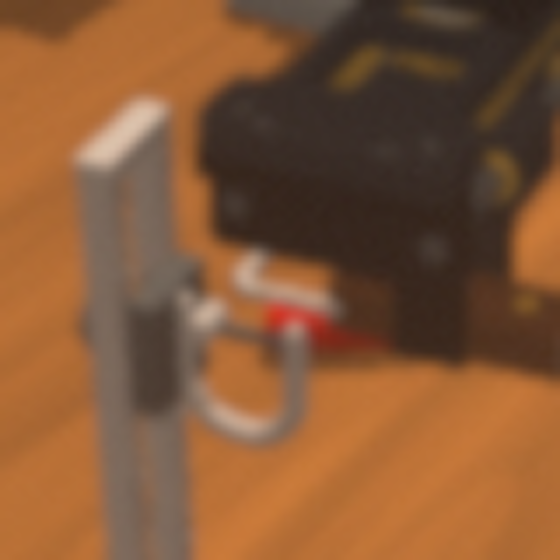

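```bash
python3 - <<'E'
from h import *
s=ctrl.get_state();P=s["position"];R0=Rn.from_rotvec(s["tool_rot"]).as_matrix()
c=lambda X:((proj("scene",X)-[220,110])*7).round(0)
for x,y in [(-.07,.0125),(-.07,-.0125),(-.04,.0125),(-.04,-.0125)]: print("eye",x,y,c(P+R0@np.array([x,y,-.006])))
x,y,th=.5166,.0299,3.2724
S=lambda a,b,z:np.array([x+np.cos(th)*a-np.sin(th)*b,y+np.sin(th)*a+np.cos(th)*b,z])
for d in (0.006,.01,.014): print("tip",d,c(S(-.018,0,.268+d)))
for a,b in [(.034,-.021),(.034,.021),(.046,.021),(.046,-.021)]:print("post",c(S(a,b,.333)))
E
```

```text
eye -0.07 0.0125 [229. 284.]
eye -0.07 -0.0125 [264. 246.]
eye -0.04 0.0125 [316. 305.]
eye -0.04 -0.0125 [350. 265.]
tip 0.006 [285. 334.]
tip 0.01 [285. 323.]
tip 0.014 [285. 312.]
post [162. 108.]
post [ 99. 169.]
post [ 65. 161.]
post [129. 101.]
```

>>> carry_out --commands '[{"tx": -0.0005,"ty": 0.001,"tz": 0.005,"rx": 0,"ry": 0,"rz": 0,"jaw": 0.2},{"tx": -0.0005,"ty": 0.001,"tz": 0.01,"rx": 0,"ry": 0,"rz": 0,"jaw": 0.2},{"tx": -0.0005,"ty": 0.001,"tz": 0.014,"rx": 0,"ry": 0,"rz": 0,"jaw": 0.2},{"tx": -0.0005,"ty": 0.001,"tz": 0.017,"rx": 0,"ry": 0,"rz": 0,"jaw": 0.2},{"tx": -0.0005,"ty": 0.001,"tz": 0.018,"rx": 0,"ry": 0,"rz": 0,"jaw": 0.2}]'

```text
time: 5.82
position: [0.5895, 0.0395, 0.2707]
tool_rot: [3.135, 0.206, -0.001]
ft_force: [-1.1, -0.3, -1.0]
grip_width: 0.291
```

>>> carry_out --commands '[{"tx": 0,"ty": 0,"tz": 0.001,"rx": 0,"ry": 0,"rz": 0,"jaw": 0.2},{"tx": 0,"ty": 0,"tz": 0.002,"rx": 0,"ry": 0,"rz": 0,"jaw": 0.2}]'

```text
time: 6.08
position: [0.5897, 0.0396, 0.2691]
tool_rot: [3.135, 0.206, 0.0]
ft_force: [-0.4, -0.5, -1.0]
grip_width: 0.298
```

>>> carry_out --commands '[{"tx": 0,"ty": 0,"tz": 0.001,"rx": 0,"ry": 0,"rz": 0,"jaw": 0.2},{"tx": 0,"ty": 0,"tz": 0.002,"rx": 0,"ry": 0,"rz": 0,"jaw": 0.2}]'

```text
time: 6.32
position: [0.5896, 0.0396, 0.267]
tool_rot: [3.135, 0.206, 0.0]
ft_force: [0.2, 0.1, -0.5]
grip_width: 0.291
```

>>> carry_out --commands '[{"tx": 0,"ty": 0,"tz": 0.001,"rx": 0,"ry": 0,"rz": 0,"jaw": 0.2},{"tx": 0,"ty": 0,"tz": 0.002,"rx": 0,"ry": 0,"rz": 0,"jaw": 0.2}]'

```text
time: 6.58
position: [0.5897, 0.0396, 0.2655]
tool_rot: [3.135, 0.206, 0.001]
ft_force: [0.9, 0.6, 2.1]
grip_width: 0.291
```

>>> carry_out --commands '[{"tx": 0,"ty": 0,"tz": 0.001,"rx": 0,"ry": 0,"rz": 0,"jaw": 0.2},{"tx": 0,"ty": 0,"tz": 0.002,"rx": 0,"ry": 0,"rz": 0,"jaw": 0.2}]'

```text
time: 6.82
position: [0.5898, 0.0396, 0.2633]
tool_rot: [3.135, 0.206, 0.001]
ft_force: [0.7, 0.4, 2.7]
grip_width: 0.295
```

```bash
python3 - <<'E'
from h import *
s=ctrl.get_state();print(s["time"],s["position"],s["grip_width"],s["ft_force"],s["torque"],s["qd"].round(3))
im=get_image("scene")[:,:,::-1];cv2.imwrite(f"pics/scene4.png",im)
cv2.imwrite("pics/scene4c.png",cv2.resize(im[110:190,220:300],None,fx=7,fy=7,interpolation=cv2.INTER_CUBIC))
E
```

```text
6.825 [0.58980489 0.03955831 0.26327036] 0.2948810340127711 [0.72178406 0.35745479 2.65531175] [-0.00617925  0.15894592 -0.01110528] [-0.001  0.004  0.002  0.013  0.002 -0.018 -0.003]
```

View pics/scene4c.png

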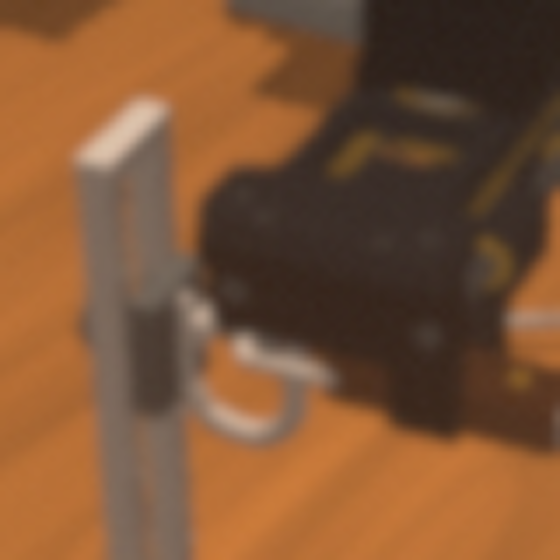

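>>> carry_out --commands '[{"tx": 0,"ty": 0,"tz": 0.002,"rx": 0,"ry": 0,"rz": 0,"jaw": 0.2},{"tx": 0,"ty": 0,"tz": 0.004,"rx": 0,"ry": 0,"rz": 0,"jaw": 0.2}]'

```text
time: 7.12
position: [0.5894, 0.0395, 0.259]
tool_rot: [3.135, 0.206, -0.001]
ft_force: [-1.1, 0.6, 3.7]
grip_width: 0.292
```

>>> carry_out --commands '[{"tx": 0,"ty": 0,"tz": 0.002,"rx": 0,"ry": 0,"rz": 0,"jaw": 0.2},{"tx": 0,"ty": 0,"tz": 0.004,"rx": 0,"ry": 0,"rz": 0,"jaw": 0.2}]'

```text
time: 7.38
position: [0.5897, 0.0396, 0.255]
tool_rot: [3.135, 0.206, 0.0]
ft_force: [-0.8, 0.6, 3.7]
grip_width: 0.296
```

>>> carry_out --commands '[{"tx": 0,"ty": 0,"tz": 0.002,"rx": 0,"ry": 0,"rz": 0,"jaw": 0.2},{"tx": 0,"ty": 0,"tz": 0.004,"rx": 0,"ry": 0,"rz": 0,"jaw": 0.2}]'

```text
time: 7.62
position: [0.5899, 0.0396, 0.251]
tool_rot: [-3.135, -0.206, -0.001]
ft_force: [1.1, 0.2, 4.1]
grip_width: 0.294
```

>>> carry_out --commands '[{"tx": 0,"ty": 0,"tz": 0.002,"rx": 0,"ry": 0,"rz": 0,"jaw": 0.2},{"tx": 0,"ty": 0,"tz": 0.004,"rx": 0,"ry": 0,"rz": 0,"jaw": 0.2}]'

```text
time: 7.88
position: [0.5898, 0.0396, 0.247]
tool_rot: [3.135, 0.206, 0.001]
ft_force: [1.5, 0.1, 4.1]
grip_width: 0.291
```

>>> carry_out --commands '[{"tx": 0,"ty": 0,"tz": 0.002,"rx": 0,"ry": 0,"rz": 0,"jaw": 0.2},{"tx": 0,"ty": 0,"tz": 0.004,"rx": 0,"ry": 0,"rz": 0,"jaw": 0.2}]'

```text
time: 8.12
position: [0.5898, 0.0395, 0.2429]
tool_rot: [3.135, 0.206, 0.001]
ft_force: [2.4, 0.4, 2.9]
grip_width: 0.291
```

```bash
python3 - <<'E'
from h import *
s=ctrl.get_state();print(s["time"],s["position"],s["grip_width"],s["ft_force"],s["torque"],s["qd"].round(3))
im=get_image("scene")[:,:,::-1];cv2.imwrite(f"pics/scene5.png",im)
cv2.imwrite("pics/scene5c.png",cv2.resize(im[110:190,220:300],None,fx=7,fy=7,interpolation=cv2.INTER_CUBIC))
E
```

```text
8.125 [0.589808   0.03954816 0.24287392] 0.2914595343435027 [2.43736029 0.42464969 2.91180026] [ 0.03634923 -0.16779563 -0.05798123] [-0.001  0.01   0.001  0.025  0.006 -0.032 -0.005]
```

View pics/scene5c.png

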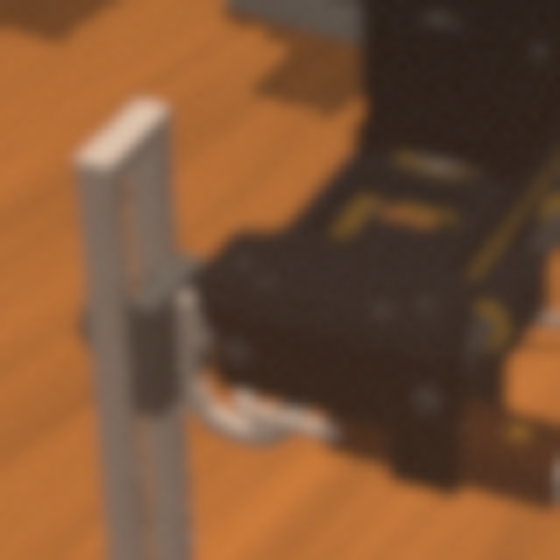

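>>> carry_out --commands '[{"tx": 0,"ty": 0,"tz": 0.0015,"rx": 0,"ry": 0,"rz": 0,"jaw": 0.2},{"tx": 0,"ty": 0,"tz": 0.003,"rx": 0,"ry": 0,"rz": 0,"jaw": 0.2}]'

```text
time: 8.43
position: [0.5899, 0.0396, 0.2398]
tool_rot: [-3.135, -0.206, -0.001]
ft_force: [3.4, 1.4, 0.0]
grip_width: 0.291
```

>>> carry_out --commands '[{"tx": 0,"ty": 0,"tz": 0.001,"rx": 0,"ry": 0,"rz": 0,"jaw": 0.2},{"tx": 0,"ty": 0,"tz": 0.002,"rx": 0,"ry": 0,"rz": 0,"jaw": 0.2}]'

```text
time: 8.68
position: [0.5883, 0.0393, 0.237]
tool_rot: [3.135, 0.206, -0.005]
ft_force: [0.9, 0.5, -1.4]
grip_width: 0.295
```

>>> carry_out --commands '[{"tx": 0,"ty": 0,"tz": 0.001,"rx": 0,"ry": 0,"rz": 0,"jaw": 0.2},{"tx": 0,"ty": 0,"tz": 0.002,"rx": 0,"ry": 0,"rz": 0,"jaw": 0.2}]'

```text
time: 8.93
position: [0.5891, 0.0394, 0.2356]
tool_rot: [3.135, 0.206, -0.002]
ft_force: [-0.6, -0.1, -0.9]
grip_width: 0.291
```

>>> carry_out --commands '[{"tx": 0,"ty": 0,"tz": 0.001,"rx": 0,"ry": 0,"rz": 0,"jaw": 0.2},{"tx": 0,"ty": 0,"tz": 0.002,"rx": 0,"ry": 0,"rz": 0,"jaw": 0.2}]'

```text
time: 9.18
position: [0.5895, 0.0395, 0.2339]
tool_rot: [3.135, 0.206, -0.0]
ft_force: [0.1, -0.0, -2.1]
grip_width: 0.29
```

>>> carry_out --commands '[{"tx": 0,"ty": 0,"tz": 0.0005,"rx": 0,"ry": 0,"rz": 0,"jaw": 0.2},{"tx": 0,"ty": 0,"tz": 0.001,"rx": 0,"ry": 0,"rz": 0,"jaw": 0.2}]'

```text
time: 9.43
position: [0.5896, 0.0396, 0.233]
tool_rot: [3.135, 0.206, -0.0]
ft_force: [-0.4, -0.1, -1.3]
grip_width: 0.294
```

```bash
python3 - <<'E'
from h import *
s=ctrl.get_state();print(s["time"],s["position"],s["grip_width"],s["ft_force"],s["torque"],s["qd"].round(3))
im=get_image("scene")[:,:,::-1];cv2.imwrite(f"pics/scene6.png",im)
cv2.imwrite("pics/scene6c.png",cv2.resize(im[110:190,220:300],None,fx=7,fy=7,interpolation=cv2.INTER_CUBIC))
im=get_image("wrist")[:,:,::-1];cv2.imwrite(f"pics/wrist6.png",im)
E
```

```text
9.425 [0.58957673 0.03957329 0.23301616] 0.2939975796089437 [-0.38533039 -0.08030532 -1.32118468] [ 0.03104889  0.06647859 -0.05764537] [-0.001  0.    -0.001  0.007  0.001 -0.009 -0.002]
```

View pics/scene6c.png

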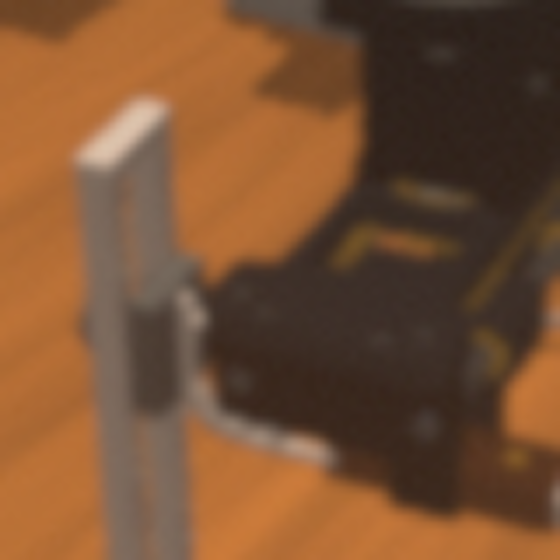

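View pics/wrist6.png

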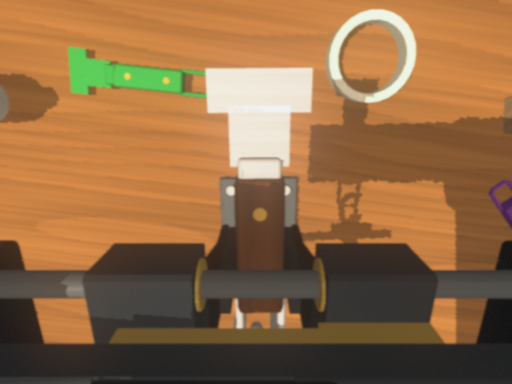

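>>> carry_out --commands '[{"tx": 0,"ty": 0,"tz": 0.0005,"rx": 0,"ry": 0,"rz": 0,"jaw": 0.2},{"tx": 0,"ty": 0,"tz": 0.001,"rx": 0,"ry": 0,"rz": 0,"jaw": 0.2}]'

```text
time: 9.78
position: [0.5896, 0.0395, 0.232]
tool_rot: [3.135, 0.206, 0.0]
ft_force: [0.1, 0.0, -0.5]
grip_width: 0.292
```

>>> carry_out --commands '[{"tx": 0,"ty": 0,"tz": 0.0005,"rx": 0,"ry": 0,"rz": 0,"jaw": 0.2},{"tx": 0,"ty": 0,"tz": 0.001,"rx": 0,"ry": 0,"rz": 0,"jaw": 0.2}]'

```text
time: 10.02
position: [0.5896, 0.0395, 0.231]
tool_rot: [3.135, 0.206, -0.0]
ft_force: [0.1, -0.3, -0.3]
grip_width: 0.293
```

>>> carry_out --commands '[{"tx": 0,"ty": 0,"tz": -0.0015,"rx": 0,"ry": 0,"rz": 0,"jaw": 0.2},{"tx": -0.0005,"ty": 0,"tz": 0.002,"rx": 0,"ry": -0.05,"rz": 0,"jaw": 0.2},{"tx": -0.001,"ty": 0,"tz": 0.0055,"rx": 0,"ry": -0.1,"rz": 0,"jaw": 0.2},{"tx": -0.0018,"ty": 0,"tz": 0.0089,"rx": 0,"ry": -0.15,"rz": 0,"jaw": 0.2},{"tx": -0.0026,"ty": 0,"tz": 0.0123,"rx": 0,"ry": -0.2,"rz": 0,"jaw": 0.2},{"tx": -0.0026,"ty": 0,"tz": 0.0123,"rx": 0,"ry": -0.2,"rz": 0,"jaw": 0.2}]'

```text
time: 10.78
position: [0.5874, 0.0393, 0.2178]
tool_rot: [3.107, 0.205, -0.313]
ft_force: [0.6, 0.2, -0.2]
grip_width: 0.294
```

```bash
python3 - <<'E'
from h import *
s=ctrl.get_state();print(s["time"],s["position"],s["ft_force"],s["torque"],s["qd"].round(3),s["joint_positions"].round(2))
R0=Rn.from_rotvec(s["tool_rot"]).as_matrix();print("bar",s["position"]+R0@[-.07,0,-.006]);print(R0.round(3))
E
```

```text
10.775 [0.58735007 0.03932816 0.21775692] [ 0.59102137  0.1625461  -0.19154391] [ 0.09157568 -0.23112093  0.0308935 ] [ 0.01  -0.031 -0.007  0.014 -0.008 -0.011  0.005] [ 0.35  0.42 -0.62  1.42  0.21  1.58 -1.72]
bar [0.52053899 0.03048291 0.23760738]
[[ 0.971  0.131 -0.198]
 [ 0.129 -0.991 -0.025]
 [-0.2   -0.001 -0.98 ]]
```

>>> carry_out --commands '[{"tx": -0.0005,"ty": 0,"tz": 0.0035,"rx": 0,"ry": -0.05,"rz": 0,"jaw": 0.2},{"tx": -0.001,"ty": 0,"tz": 0.007,"rx": 0,"ry": -0.1,"rz": 0,"jaw": 0.2},{"tx": -0.0018,"ty": 0,"tz": 0.0104,"rx": 0,"ry": -0.15,"rz": 0,"jaw": 0.2},{"tx": -0.0026,"ty": 0,"tz": 0.0138,"rx": 0,"ry": -0.2,"rz": 0,"jaw": 0.2},{"tx": -0.0026,"ty": 0,"tz": 0.0138,"rx": 0,"ry": -0.2,"rz": 0,"jaw": 0.2}]'

```text
time: 11.4
position: [0.5819, 0.0385, 0.205]
tool_rot: [3.047, 0.2, -0.618]
ft_force: [0.1, 1.3, -0.5]
grip_width: 0.293
```

>>> carry_out --commands '[{"tx": -0.0005,"ty": 0,"tz": 0.0035,"rx": 0,"ry": -0.05,"rz": 0,"jaw": 0.2},{"tx": -0.001,"ty": 0,"tz": 0.007,"rx": 0,"ry": -0.1,"rz": 0,"jaw": 0.2},{"tx": -0.0018,"ty": 0,"tz": 0.0104,"rx": 0,"ry": -0.15,"rz": 0,"jaw": 0.2},{"tx": -0.0026,"ty": 0,"tz": 0.0138,"rx": 0,"ry": -0.2,"rz": 0,"jaw": 0.2},{"tx": -0.0026,"ty": 0,"tz": 0.0138,"rx": 0,"ry": -0.2,"rz": 0,"jaw": 0.2}]'

```text
time: 12.02
position: [0.5742, 0.0375, 0.1935]
tool_rot: [2.959, 0.195, -0.914]
ft_force: [-0.9, -0.1, -1.1]
grip_width: 0.292
```

```bash
python3 - <<'E'
from h import *
s=ctrl.get_state();print(s["time"],s["position"],s["ft_force"],s["torque"],s["qd"].round(3),s["joint_positions"].round(2))
R0=Rn.from_rotvec(s["tool_rot"]).as_matrix();print("bar",s["position"]+R0@[-.07,0,-.006]);print(R0.round(3))
im=get_image("scene")[:,:,::-1];cv2.imwrite(f"pics/scene7.png",im)
cv2.imwrite("pics/scene7c.png",cv2.resize(im[110:210,210:330],None,fx=6,fy=6,interpolation=cv2.INTER_CUBIC))
E
```

```text
12.025 [0.57415929 0.03747506 0.19345129] [-0.88968246 -0.08192034 -1.12615251] [ 0.09686821 -0.77545253 -0.03135703] [ 0.007 -0.025 -0.008  0.002 -0.002 -0.004  0.   ] [ 0.21  0.72 -0.56  1.14  0.26  1.96 -1.76]
bar [0.52021066 0.03034405 0.23788882]
[[ 0.819  0.131 -0.559]
 [ 0.108 -0.991 -0.074]
 [-0.564 -0.    -0.826]]
```

View pics/scene7c.png

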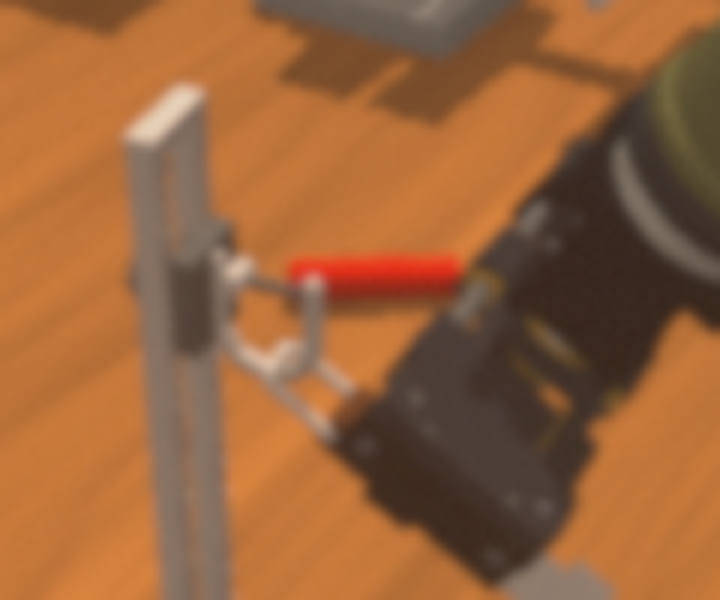

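>>> carry_out --commands '[{"tx": 0,"ty": 0,"tz": 0,"rx": 0,"ry": 0,"rz": 0,"jaw": 0.8},{"tx": 0,"ty": 0,"tz": 0,"rx": 0,"ry": 0,"rz": 0,"jaw": 0.8},{"tx": 0,"ty": 0,"tz": 0,"rx": 0,"ry": 0,"rz": 0,"jaw": 0.8},{"tx": 0.01,"ty": 0,"tz": -0.03,"rx": 0,"ry": 0,"rz": 0,"jaw": 0.8},{"tx": 0.02,"ty": 0,"tz": -0.07,"rx": 0,"ry": 0,"rz": 0,"jaw": 0.8},{"tx": 0.02,"ty": 0,"tz": -0.1,"rx": 0,"ry": 0,"rz": 0,"jaw": 0.8},{"tx": 0.02,"ty": 0,"tz": -0.12,"rx": 0,"ry": 0,"rz": 0,"jaw": 0.8},{"tx": 0.02,"ty": 0,"tz": -0.12,"rx": 0,"ry": 0,"rz": 0,"jaw": 0.8}]'

```text
time: 13.08
position: [0.6421, 0.0371, 0.2956]
tool_rot: [2.994, 0.159, -0.696]
ft_force: [1.4, 0.2, -1.6]
grip_width: 0.797
```

```bash
python3 - <<'E'
from h import *
s=ctrl.get_state();print(s["time"],s["position"],s["ft_force"],s["grip_width"])
im=get_image("scene")[:,:,::-1];cv2.imwrite(f"pics/scene8.png",im)
cv2.imwrite("pics/scene8c.png",cv2.resize(im[110:230,200:340],None,fx=5,fy=5,interpolation=cv2.INTER_CUBIC))
E
```

```text
13.075 [0.64213178 0.03712838 0.29555312] [ 1.35540502  0.2461055  -1.6011565 ] 0.7969660709028178
```

View pics/scene8c.png

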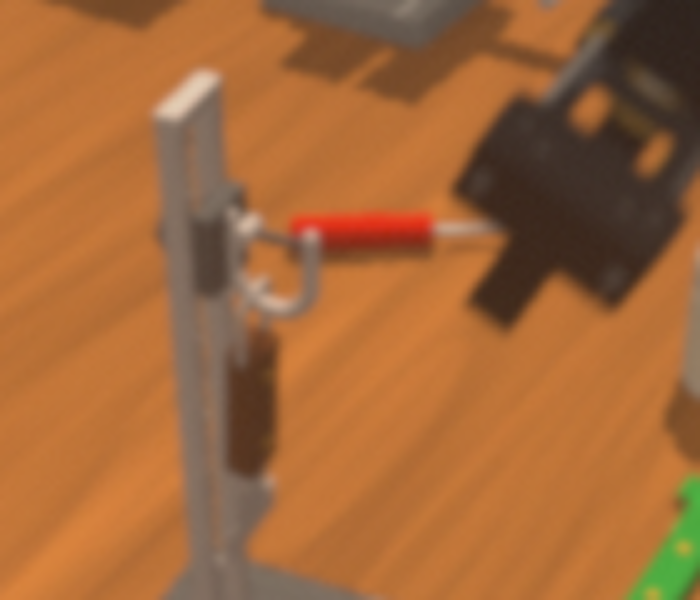

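>>> carry_out --commands '[{"tx": 0,"ty": 0,"tz": -0.03,"rx": 0,"ry": 0,"rz": 0,"jaw": 0.8},{"tx": 0,"ty": 0,"tz": -0.03,"rx": 0,"ry": 0,"rz": 0,"jaw": 0.8},{"tx": 0,"ty": 0,"tz": -0.03,"rx": 0,"ry": 0,"rz": 0,"jaw": 0.8},{"tx": 0,"ty": 0,"tz": -0.03,"rx": 0,"ry": 0,"rz": 0,"jaw": 0.8},{"tx": 0,"ty": 0,"tz": -0.03,"rx": 0,"ry": 0,"rz": 0,"jaw": 0.8},{"tx": 0,"ty": 0,"tz": -0.03,"rx": 0,"ry": 0,"rz": 0,"jaw": 0.8},{"tx": 0,"ty": 0,"tz": -0.03,"rx": 0,"ry": 0,"rz": 0,"jaw": 0.8},{"tx": 0,"ty": 0,"tz": -0.03,"rx": 0,"ry": 0,"rz": 0,"jaw": 0.8},{"tx": 0,"ty": 0,"tz": -0.03,"rx": 0,"ry": 0,"rz": 0,"jaw": 0.8},{"tx": 0,"ty": 0,"tz": -0.03,"rx": 0,"ry": 0,"rz": 0,"jaw": 0.8},{"tx": 0,"ty": 0,"tz": -0.03,"rx": 0,"ry": 0,"rz": 0,"jaw": 0.8},{"tx": 0,"ty": 0,"tz": -0.03,"rx": 0,"ry": 0,"rz": 0,"jaw": 0.8}]'

```text
time: 14.62
position: [0.6431, 0.0517, 0.3064]
tool_rot: [3.023, 0.209, -0.675]
ft_force: [-0.2, -0.3, -0.6]
grip_width: 0.797
```

>>> carry_out --commands '[{"tx": 0,"ty": 0,"tz": 0,"rx": 0,"ry": 0,"rz": 0,"jaw": 0.8},{"tx": 0,"ty": 0,"tz": 0,"rx": 0,"ry": 0,"rz": 0,"jaw": 0.8},{"tx": 0,"ty": 0,"tz": 0,"rx": 0,"ry": 0,"rz": 0,"jaw": 0.8},{"tx": 0,"ty": 0,"tz": 0,"rx": 0,"ry": 0,"rz": 0,"jaw": 0.8},{"tx": 0,"ty": 0,"tz": 0,"rx": 0,"ry": 0,"rz": 0,"jaw": 0.8},{"tx": 0,"ty": 0,"tz": 0,"rx": 0,"ry": 0,"rz": 0,"jaw": 0.8},{"tx": 0,"ty": 0,"tz": 0,"rx": 0,"ry": 0,"rz": 0,"jaw": 0.8},{"tx": 0,"ty": 0,"tz": 0,"rx": 0,"ry": 0,"rz": 0,"jaw": 0.8}]'

```text
time: 15.62
position: [0.6431, 0.0517, 0.3064]
tool_rot: [3.023, 0.209, -0.676]
ft_force: [-0.1, -0.1, 0.0]
grip_width: 0.803
```

```bash
python3 - <<'E'
from h import *
s=ctrl.get_state();print(s["time"],s["position"],s["ft_force"],s["grip_width"])
im=get_image("scene")[:,:,::-1];cv2.imwrite(f"pics/scene9.png",im)
cv2.imwrite("pics/scene9c.png",cv2.resize(im[110:250,200:300],None,fx=4,fy=4,interpolation=cv2.INTER_CUBIC))
E
```

```text
15.625 [0.64314362 0.05172928 0.30637924] [-0.07485732 -0.13256694  0.03219401] 0.8029198543457625
```

View pics/scene9c.png

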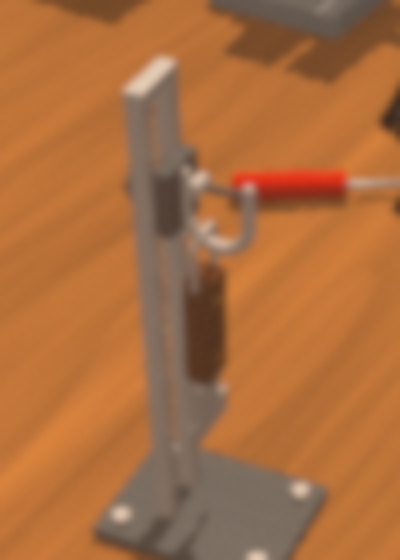

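View pics/scene9.png

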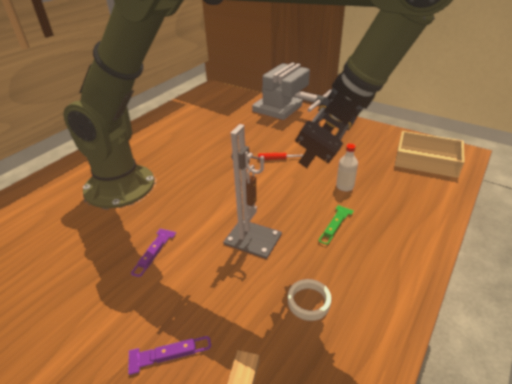

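```bash
python3 - <<'E'
from h import *
a=cv2.imread("pics/scene2.png");b=cv2.imread("pics/scene9.png")
im=get_image("scene")[:,:,::-1];print("moving?",np.abs(im[140:250,225:290].astype(int)-b[140:250,225:290]).max())
t=a[148:162,240:270];r=cv2.matchTemplate(b[140:170,232:278],t,cv2.TM_CCOEFF_NORMED);print(cv2.minMaxLoc(r),"expect (8,8)")
ctrl.close_job()
E
```

```text
moving? 20
(-0.24012534320354462, 0.9993273019790649, (16, 16), (8, 8)) expect (8,8)
the job is handed in; nothing more can be done
```

The filling knife hangs on the snap hook inside the shut gate, and I handed the job in at about 15.7 s of the 51 s allowed.

- **Pick-up:** I took the wooden-handled knife by the middle of its handle and left the green and purple look-alikes alone.
- **Feeling for the hook:** The eye met the gate about 7 mm above the nominal level. The push against it stayed around 5 N. The force dropped back to the free level once the eye was past the gate.
- **Letting go:** I tilted the knife handle-down by about 0.6 rad around the hook, then released it so that it swung less, and backed the arm off.

**Last checks:**
- The scene picture showed the eye's bar inside the J, the gate shut above it, the knife hanging beside the post, and the gripper clear of everything.
- The hook had not slipped in its clamp: the picture match was 0.999 with zero pixel shift.
- Two frames 0.05 s apart differed by at most 20 grey levels around the knife. That is either picture noise or a small remaining sway, and I did not check which.

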